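Fold down the writing flap of the job-card cabinet

ROBOT

A 6-joint arm with a two-finger parallel gripper is mounted at the origin on a cart in front of the work surface, level with it; the furniture and walls round the work are solid. World frame = base frame: x ahead of the robot, y to its left, z up, the work surface at z = 0. Lengths are in m, angles in rad, forces in N, time in s.
With the tool pointing down it reaches from about 0.3 to 0.875 m from the base axis. Payload 6.4 kg.
Tool frame: the origin (TCP) lies between the finger pads; the fingertips stand 11 mm ahead of it and the grasp point (between the pads) lies 8 mm behind it (bot.tcp_to_tips is the distance from the TCP to the fingertips, in m); z points along the fingers, y is the direction in which the jaws open and shut (so a half turn about z gives the same grasp; the last joint's range is limited). The gripper opens to 85 mm and grips with 20 to 120 N. Pads are 22 mm wide; open, the fingers measure 114 mm over their backs; the gripper's body (76 mm by 85 mm) begins 54 mm behind the grasp point. The pads swing forward as they close: fully open they stand 13 mm farther back than shut.
Start: joints at [-1.546, 0.181, 1.607, -0, 1.354, -0.206], TCP at [0.132, -0.56, 0.242] pointing down, gripper open.
Joint ranges: [-2.99, 2.99], [-0.89, 2.07], [0.3, 2.58], [-1.14, 4.28], [0, 2.63], [-3.12, 3.12]. Speed limits (rad/s): [2.57, 2.57, 3.01, 3.14, 3.14, 3.14].

INTERFACE

Orientations are given as a unit quaternion [x, y, z, w].
In Python, from cell import bot, vision, order gives the robot as it stands.
- The arm moves only by the shell command python3 -m crank 'ROWS' [OPENING] [FORCE]. ROWS is JSON, a list of rows, each an object of numbers: "tx", "ty", "tz": the shift along the tool's x, y, z in cm; "ax", "ay", "az": the turn, a rotation vector about the tool's x, y, z in rad. A call has 1 to 5 rows; each row is the pose to reach, as a shift and turn from the pose measured when the call began, along the tool's axes at that moment; what a row does not reach only later rows make up. A row lasts 1/8 s, in which the tool goes at most 62.5 mm and 10.7 degrees, less where a joint would pass 70% of its speed; a pose out of reach is approached as far as the arm can. A call with a gripper value outside its range is refused whole. OPENING is the closure in counts, from 0 (fully open) to 255 (shut), set as the call begins (- or left out, the last holds). The fingers move at their own pace and stop on an object; FORCE is the grip in N (left out, the last holds). Time passes only in rows, so rows that repeat a pose let the fingers close. It gives the time, the measured TCP pose, the force and the opening at its end, in the units of the state.
- bot.observe(): the state, without advancing time (a new reading comes with each control period).
- vision.capture(name): name is "scene" or "top" or "wrist"; returns a dict with "img" (420x560x3 uint8, red, green, blue), "mtx" (3x3 intrinsics, pixels), "R" (3x3) and "t" (3): a world point X has camera coordinates R X + t; the wrist camera has in their place "mount" (4x4, takes a point from camera to tool coordinates, whose origin is the TCP and whose axes are the flange's). Camera axes: x right, y down, z forward; pixel columns grow to the right and rows downward; lengths in m; the calibration is good to about 2 mm. A picture is of the moment at which its call begins: read the wrist's pose just before it. There is no depth.
- order.finish_job(): hands the job in, once; it reports no verdict.
The state is a dict: "time_s": time; "q": joint angles; "dq": joint speeds; "joint_torque": joint torques, N m; "position": TCP position; "orientation": TCP orientation; "wrist_force": force on the tool from outside, world axes, zero at the start; "torque": the same for the moment, N m; "width": opening from 0.0 (shut) to 1.0 (fully open).
Only numpy, scipy, OpenCV 4.12 (cv2) and the standard library are available. Lean on these libraries where they do the work, as an engineer would, in place of code of your own. Each camera call takes 0.05 s, during which the arm holds its last target.

TASK

Make the little blue cabinet's fold-down writing shelf ready for use: first pull both slide-out supports all the way out by their red posts, with the wooden flap still up, then swing the flap forward and down until it lies level on both supports. Leave the tape roll and the steel tin beside the cabinet where they are.

Things in the scene. Friction and masses are not known exactly. Their poses are not given: they have to be found in the camera images.
- card_cabinet: Fixed small blue cabinet, 105 (x) x 260 (y) x 109 high. Origin: mid-line of its underside, on the worktop; -x is its front (towards the robot), z up. Flap hinge line along y at x=-60, z=36 mm. Behind the flap the top is an open recessed tray: floor z=82, x -34 to 39, y +-123, between cheeks 109 high and a back wall 98 high. Supports slide in its foot at y=+85 (left), -85 (right).
- left_support (a joint): Left support: aluminium bar, top at z=32 mm, sliding straight out to the cabinet's -x. In m: 0 in, 0.080 fully out (hard stop). About 2 N moves it; it stays where left. A red upright round pull post, 18 mm in diameter, z=32 to 85 mm, stands on its front end: axis at x = -0.102 - value, y = +0.085 m in the cabinet's frame.
- right_support (a joint): Right support, the same as the left one; its red post's axis is at x = -0.102 - value, y = -0.085 m in the cabinet's frame.
- flap (a joint): Wooden flap, 236 wide, 8 thick (hinge line in its mid-plane), 82 mm from hinge to edge; black mid tab 60 wide reaches 98 mm. In rad: 0 shut, leaning back 0.25 from upright (tab top z=131 mm); 0.25 upright; 1.82 level on the supports; 2.14 sagged without them. Stiff hinge, 0.10 N m: stays where left, so push it forward from behind its upper edge, then press it down all the way.
- tape_roll: Bystander: roll of beige tape lying flat, 67 mm across, 19 high, beside the cabinet. Origin at its underside.
- parts_tin: Bystander: round open steel tin with screws, 62 mm across, 29 high, beside the cabinet. Origin at its underside.

How it is judged:
By the outcome, as a careful person would: the job done as asked, in the order asked, and still so for the second after the job is handed in, with the robot touching nothing.
It also fails if it takes over 58 s, if anything falls off the work surface, if the arm or the gripper's body presses on something with over 40 N, if the wrist force passes 120 N, or if a joint passes its speed limit or range.

## Working session

There is one attempt and no reset: what is moved stays moved. The work goes in short steps, Python scripts to look and compute and a shell command to move; the robot and the scene stay as the last step left them, time stands still between calls to the robot, and variables do not carry over. Pictures are saved under pics/ and viewed, and the job is handed in when it is done.

```bash
mkdir -p pics; ls; python3 - <<'E'
from cell import bot, vision, order
import cv2,numpy as np
for n in("scene","top"):
    c=vision.capture(n); cv2.imwrite(f"pics/{n}0.png",c["img"][:,:,::-1]); print(n,np.round(c["mtx"],1).tolist(),np.round(c["R"],3).tolist(),np.round(c["t"],3).tolist())
s=bot.observe(); print(s)
E
```

```text
pics
scene [[501.2, 0.0, 283.5], [0.0, 501.2, 201.2], [0.0, 0.0, 1.0]] [[-0.86, -0.511, 0.019], [-0.26, 0.406, -0.876], [0.44, -0.758, -0.482]] [0.485, 0.213, 0.824]
top [[410.1, 0.0, 287.5], [0.0, 410.1, 207.8], [0.0, 0.0, 1.0]] [[0.04, -0.999, 0.005], [-0.978, -0.04, -0.203], [0.203, 0.003, -0.979]] [-0.015, 0.578, 0.809]
{'time_s': 0.1, 'q': array([-1.54630191e+00,  1.81468847e-01,  1.60791260e+00, -3.26154032e-05,
        1.35382310e+00, -2.06300835e-01]), 'dq': array([-0.00111935, -0.00244634, -0.0032085 ,  0.00091811,  0.00031948,
       -0.00035387]), 'joint_torque': array([ 1.63771610e-04, -4.45879161e+01, -3.52240527e+01, -4.04445300e-04,
        4.11333298e-03,  6.61517817e-06]), 'position': array([ 0.13152681, -0.55925107,  0.24147084]), 'orientation': array([ 9.93348351e-01,  1.15145142e-01,  5.73052997e-05, -8.04062119e-04]), 'wrist_force': array([-0.21307022,  0.88170676, -0.67285662]), 'torque': array([0.00823173, 0.00400346, 0.00325558]), 'width': 1.0011074465957066}
```

View pics/scene0.png

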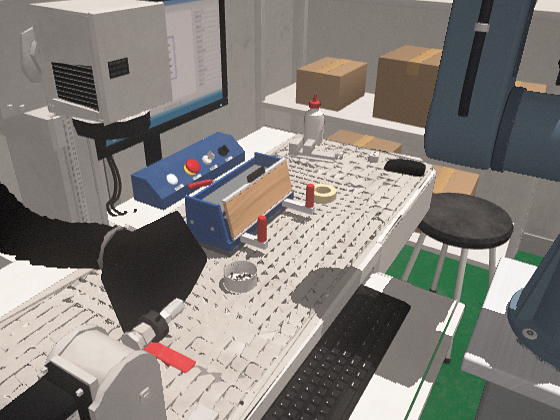

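View pics/top0.png

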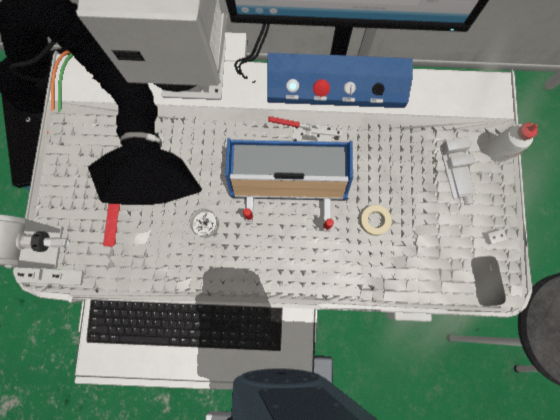

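The scene camera shows the blue cabinet with the wooden flap up and both red posts in front of it. In the top view the left post is at about (249,211) and the right at about (328,222), with the tin at (204,223) and the tape at (376,220). I'll zoom in to fit the pose.

```bash
python3 - <<'E'
import cv2
a=cv2.imread("pics/top0.png")[130:240,190:400]; cv2.imwrite("pics/topz.png",cv2.resize(a,None,fx=3.8,fy=3.8,interpolation=cv2.INTER_CUBIC))
a=cv2.imread("pics/scene0.png")[140:300,180:350]; cv2.imwrite("pics/scenez.png",cv2.resize(a,None,fx=3.7,fy=3.7,interpolation=cv2.INTER_CUBIC))
E
```

```text
(no output)
```

View pics/topz.png

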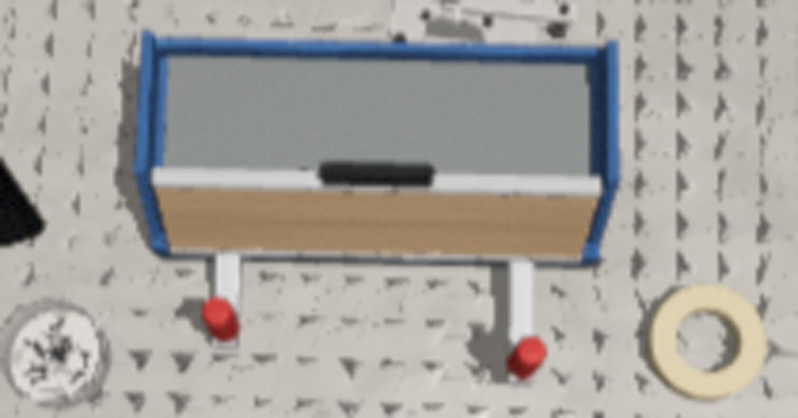

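View pics/scenez.png

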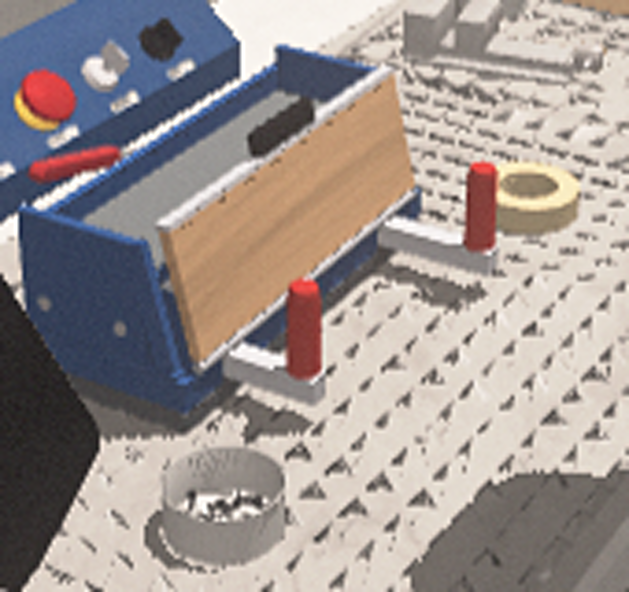

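```bash
cat > h.py <<'E'
from cell import bot, vision, order
import cv2,numpy as np
def proj(c,X):
    p=(c["R"]@np.atleast_2d(X).T).T+c["t"]; p=p@np.array(c["mtx"]).T; return p[:,:2]/p[:,2:]
def ray(c,uv,z):
    K=np.array(c["mtx"]);R=np.array(c["R"]);t=np.array(c["t"])
    d=R.T@np.linalg.solve(K,[uv[0],uv[1],1]); o=-R.T@t
    return o+d*(z-o[2])/d[2]
def flap(f,r,y,off=0): # off: + = back side
    a=0.25-f
    return np.array([-.060+r*np.sin(a)+off*np.cos(a),y,.036+r*np.cos(a)-off*np.sin(a)])
E
python3 - <<'E'
from h import *
from scipy.optimize import least_squares
C={n:vision.capture(n) for n in("scene","top")}
t=lambda u,v:(190+u/3.8,130+v/3.8); s=lambda u,v:(180+u/3.7,140+v/3.7)
obs=[]
def model(p):
    x,y,w,f,vl,vr=p
    R=np.array([[np.cos(w),-np.sin(w),0],[np.sin(w),np.cos(w),0],[0,0,1]]);T=np.array([x,y,0])
    L={'tl':flap(f,.082,.118),'tr':flap(f,.082,-.118),'pl':[-.102-vl,.085,.085],'pr':[-.102-vr,-.085,.085],
    'kl':flap(f,.098,.03),'kr':flap(f,.098,-.03)}
    return {k:R@np.array(v)+T for k,v in L.items()}
O=[('top','tl',t(152,178)),('top','tr',t(601,187)),('top','kl',t(320,168)),('top','kr',t(434,171)),('top','pl',t(217,312)),('top','pr',t(530,350)),
('scene','tl',s(161,225)),('scene','tr',s(389,72)),('scene','pl',s(304,287)),('scene','pr',s(483,170))]
def res(p):
    m=model(p); return np.concatenate([proj(C[c],m[k])[0]-np.array(uv) for c,k,uv in O])
r=least_squares(res,[.6,0,0,0,0,0],loss='soft_l1'); print(np.round(r.x,4)); print(np.round(res(r.x).reshape(-1,2),1).tolist())
for k,v in model(r.x).items(): print(k,np.round(v,4))
print('tin',ray(C['top'],t(57,352),.029),'tape',ray(C['top'],t(708,341),.019))
E
```

```text
[0.6661 0.0078 0.0163 0.003  0.0035 0.0203]
[[0.3, 0.2], [-0.4, 0.7], [-0.3, -0.2], [0.1, -0.2], [-0.4, 0.3], [0.2, 0.4], [-0.1, 0.3], [-0.1, -1.4], [-0.1, -0.9], [-0.2, -1.4]]
tl [0.6243 0.1251 0.1155]
tr [ 0.6281 -0.1109  0.1155]
pl [0.5593 0.091  0.085 ]
pr [ 0.5452 -0.0792  0.085 ]
kl [0.6296 0.0372 0.131 ]
kr [ 0.6306 -0.0228  0.131 ]
tin [0.54359715 0.18595642 0.029     ] tape [ 0.56714865 -0.188868    0.019     ]
```

The fit is good: the residuals are within about 1.4 px. It gives the cabinet at (0.666, 0.008) with yaw 0.016, and the supports about 3 mm and 20 mm out. I'll add a helper that converts targets to tool-frame shifts.

```bash
cat >> h.py <<'E'
from scipy.spatial.transform import Rotation as Ro
Y=0.0163
def to(*targets,yaw=Y):
    s=bot.observe(); R=Ro.from_quat(s["orientation"]); p=s["position"]
    G=Ro.from_matrix(np.array([[np.cos(yaw),np.sin(yaw),0],[np.sin(yaw),-np.cos(yaw),0],[0,0,-1.]]))
    rv=(R.inv()*G).as_rotvec()
    print("t",round(s["time_s"],2),"p",np.round(p,4),"F",np.round(s["wrist_force"],1),"w",round(s["width"],3))
    print("turn",np.round(rv,3))
    for T in targets: print("shift cm",np.round(R.inv().apply(np.array(T)-p)*100,2))
def cab(x,y,z): return [0.6661+x*np.cos(Y)-y*np.sin(Y),0.0078+x*np.sin(Y)+y*np.cos(Y),z]
E
python3 -c "
from h import *
to([.5593,.091,.22])"
```

```text
t 0.2 p [ 0.1315 -0.5594  0.2417] F [ 0.4 -0.5 -0.8] w 1.0
turn [-0.001 -0.     0.214]
shift cm [ 56.52 -53.53   2.24]
```

```bash
python3 -m crank '[{"tx":11,"ty":-10.5,"tz":0.5,"az":0.04},{"tx":22,"ty":-21,"tz":0.5,"az":0.08},{"tx":33,"ty":-32,"tz":1,"az":0.14},{"tx":45,"ty":-43,"tz":1.5,"az":0.214},{"tx":56.5,"ty":-53.5,"tz":2.2,"az":0.214}]' 0 40;  python3 -c "
from h import *
to([.5593,.091,.22])"
```

```text
t 0.2 p [ 0.1315 -0.5594  0.2417] F [ 0.4 -0.5 -0.8] w 1.0
turn [-0.001 -0.     0.214]
shift cm [ 56.52 -53.53   2.24]$[0]: bad value
```

The call was refused with "bad value". I'll retry without the gripper arguments to find the cause.

```bash
python3 -m crank '[{"tx":4,"ty":-4,"tz":0.5,"az":0.04},{"tx":8,"ty":-8,"tz":0.5,"az":0.08}]';  python3 -c "
from h import *
to([.5593,.091,.22])"
```

```text
t 0.2 p [ 0.1315 -0.5594  0.2417] F [ 0.4 -0.5 -0.8] w 1.0
turn [-0.001 -0.     0.214]
shift cm [ 56.52 -53.53   2.24]$[0]: bad value
```

```bash
python3 -m crank '[{"tx":4,"ty":-4,"tz":0.5,"ax":0,"ay":0,"az":0.04},{"tx":8,"ty":-8,"tz":0.5,"ax":0,"ay":0,"az":0.08}]';  python3 -c "
from h import *
to([.5593,.091,.22])"
```

```text
time_s: 0.45
position: [0.1913, -0.4618, 0.2359]
orientation: [0.997, 0.074, 0.0, -0.001]
wrist_force: [1.3, 0.5, 0.2]
width: 0.999
t 0.45 p [ 0.1913 -0.4618  0.2359] F [1.3 0.5 0.2] w 0.999
turn [-0.003 -0.     0.132]
shift cm [ 44.54 -49.25   1.74]
```

All six keys are needed in each row. I'll continue.

```bash
python3 -m crank '[{"tx":44.5,"ty":-49.2,"tz":1.7,"ax":0,"ay":0,"az":0.132},{"tx":44.5,"ty":-49.2,"tz":1.7,"ax":0,"ay":0,"az":0.132},{"tx":44.5,"ty":-49.2,"tz":1.7,"ax":0,"ay":0,"az":0.132},{"tx":44.5,"ty":-49.2,"tz":1.7,"ax":0,"ay":0,"az":0.132},{"tx":44.5,"ty":-49.2,"tz":1.7,"ax":0,"ay":0,"az":0.132}]' 0 40;  python3 -c "
from h import *
to([.5593,.091,.22])"
```

```text
time_s: 1.08
position: [0.3648, -0.2013, 0.2293]
orientation: [1.0, 0.008, 0.0, -0.001]
wrist_force: [-0.2, 0.0, 0.1]
width: 1.003
t 1.07 p [ 0.3648 -0.2013  0.2293] F [-0.2  0.   0.1] w 1.003
turn [-0.002 -0.001 -0.001]
shift cm [ 19.9  -28.92   1.01]
```

```bash
python3 -m crank '[{"tx":19.9,"ty":-28.9,"tz":1,"ax":0,"ay":0,"az":0},{"tx":19.9,"ty":-28.9,"tz":1,"ax":0,"ay":0,"az":0},{"tx":19.9,"ty":-28.9,"tz":1,"ax":0,"ay":0,"az":0},{"tx":19.9,"ty":-28.9,"tz":1,"ax":0,"ay":0,"az":0},{"tx":19.9,"ty":-28.9,"tz":1,"ax":0,"ay":0,"az":0}]' 0 40;  python3 - <<'E'
from h import *
to([.5593,.091,.22],[.5593,.091,.065])
for n in("wrist","top"):
    c=vision.capture(n); cv2.imwrite(f"pics/{n}1.png",c["img"][:,:,::-1])
E
```

```text
time_s: 1.7
position: [0.5378, 0.0592, 0.2211]
orientation: [1.0, 0.008, 0.001, -0.001]
wrist_force: [1.4, -1.3, -0.4]
width: 1.003
t 1.7 p [0.5378 0.0592 0.2211] F [ 1.4 -1.3 -0.4] w 1.003
turn [-0.002 -0.001 -0.   ]
shift cm [ 2.2  -3.15  0.12]
shift cm [ 2.18 -3.12 15.62]
```

View pics/wrist1.png

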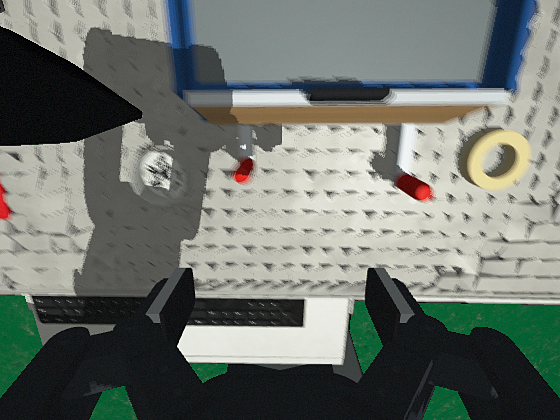

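The wrist view shows the left post at about (241,172), the right post at about (415,188), and the jaws at the bottom. I'll check these against the fitted model.

```bash
python3 - <<'E'
from h import *
s=bot.observe(); c=vision.capture("wrist"); M=np.array(c["mount"])
R=Ro.from_quat(s["orientation"]).as_matrix()
W=np.eye(4);W[:3,:3]=R;W[:3,3]=s["position"]; Ci=np.linalg.inv(W@M)
print(np.round(M,3).tolist())
cc=dict(R=Ci[:3,:3],t=Ci[:3,3],mtx=c["mtx"])
for P in([.5593,.091,.085],[.56,.091,.032],[.5452,-.0792,.085],[.545,-.079,.032],[.6243,.1251,.1155],[.6281,-.1109,.1155]): print(P,np.round(proj(cc,P),0))
E
```

```text
[[0.001, -0.948, -0.318, 0.083], [1.0, 0.001, -0.0, -0.001], [0.0, -0.318, 0.948, -0.132], [0.0, 0.0, 0.0, 1.0]]
[0.5593, 0.091, 0.085] [[249. 180.]]
[0.56, 0.091, 0.032] [[254. 168.]]
[0.5452, -0.0792, 0.085] [[433. 199.]]
[0.545, -0.079, 0.032] [[409. 185.]]
[0.6243, 0.1251, 0.1155] [[199. 103.]]
[0.6281, -0.1109, 0.1155] [[516. 105.]]
```

```bash
python3 - <<'E'
from h import *
s=bot.observe(); c=vision.capture("wrist"); M=np.array(c["mount"])
R=Ro.from_quat(s["orientation"]).as_matrix()
W=np.eye(4);W[:3,:3]=R;W[:3,3]=s["position"]; Ci=np.linalg.inv(W@M)
print(s["position"],s["dq"].max())
cc=dict(R=Ci[:3,:3],t=Ci[:3,3],mtx=c["mtx"])
im=c["img"][:,:,::-1].copy()
for P in([.5593,.091,.085],[.56,.091,.032],[.5452,-.0792,.085],[.545,-.079,.032],[.6243,.1251,.1155],[.6281,-.1109,.1155]):
    p=proj(cc,P)[0]; cv2.drawMarker(im,tuple(int(round(v)) for v in p),(0,255,0),0,9,1)
cv2.imwrite("pics/w2.png",im[60:270,130:560]); cv2.imwrite("pics/w2.png",cv2.resize(im[60:270,130:560],None,fx=1.8,fy=1.8))
E
```

```text
[0.53733701 0.05974915 0.22035507] 0.03979105598353321
```

View pics/w2.png

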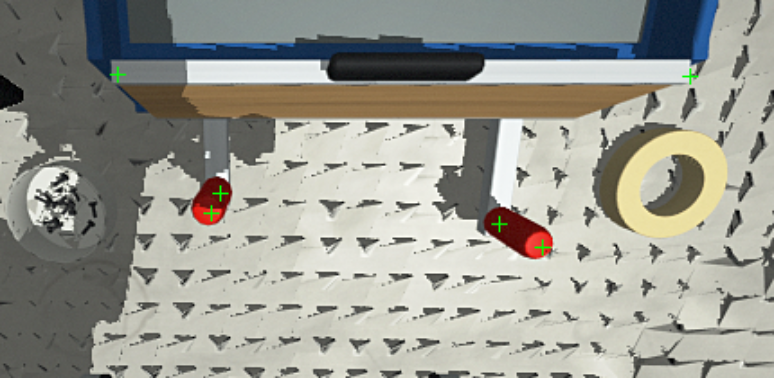

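The model matches the wrist image. I'll go over the left post and then down.

```bash
python3 -m crank '[{"tx":2.2,"ty":-3.1,"tz":1,"ax":0,"ay":0,"az":0},{"tx":2.2,"ty":-3.1,"tz":3,"ax":0,"ay":0,"az":0},{"tx":2.2,"ty":-3.1,"tz":8,"ax":0,"ay":0,"az":0},{"tx":2.2,"ty":-3.1,"tz":13,"ax":0,"ay":0,"az":0},{"tx":2.2,"ty":-3.1,"tz":16,"ax":0,"ay":0,"az":0}]' 0 40;  python3 - <<'E'
from h import *
to([.5593,.091,.06])
E
```

```text
time_s: 2.52
position: [0.556, 0.0882, 0.0581]
orientation: [1.0, 0.008, -0.002, -0.001]
wrist_force: [0.1, 0.3, 0.9]
width: 1.0
t 2.52 p [0.556  0.0882 0.0581] F [0.1 0.3 0.9] w 1.0
turn [-0.002  0.004 -0.   ]
shift cm [ 0.34 -0.28 -0.19]
```

```bash
python3 -m crank '[{"tx":0.3,"ty":-0.3,"tz":-0.2,"ax":0,"ay":0,"az":0},{"tx":0.3,"ty":-0.3,"tz":-0.2,"ax":0,"ay":0,"az":0},{"tx":0.3,"ty":-0.3,"tz":-0.2,"ax":0,"ay":0,"az":0},{"tx":0.3,"ty":-0.3,"tz":-0.2,"ax":0,"ay":0,"az":0},{"tx":0.3,"ty":-0.3,"tz":-0.2,"ax":0,"ay":0,"az":0}]' 255 40;  python3 - <<'E'
from h import *
to([.5593,.091,.06])
E
```

```text
time_s: 3.15
position: [0.56, 0.0924, 0.062]
orientation: [1.0, 0.008, -0.001, -0.002]
wrist_force: [-1.1, 5.8, 5.3]
width: 0.2
t 3.15 p [0.56   0.0924 0.062 ] F [-1.1  5.8  5.3] w 0.2
turn [-0.003  0.001 -0.   ]
shift cm [-0.08  0.14  0.2 ]
```

The post is gripped at about 17 mm. I'll pull along -tool x.

```bash
python3 -m crank '[{"tx":-1,"ty":0,"tz":0,"ax":0,"ay":0,"az":0},{"tx":-2.5,"ty":0,"tz":0,"ax":0,"ay":0,"az":0},{"tx":-4.2,"ty":0,"tz":0,"ax":0,"ay":0,"az":0},{"tx":-6,"ty":0,"tz":0,"ax":0,"ay":0,"az":0},{"tx":-7.2,"ty":0,"tz":0,"ax":0,"ay":0,"az":0}]' 255 60;  python3 - <<'E'
from h import *
to([.5593-.08,.091,.06])
E
```

```text
time_s: 3.78
position: [0.4875, 0.091, 0.0624]
orientation: [1.0, 0.008, -0.0, -0.002]
wrist_force: [3.0, 0.0, -5.2]
width: 0.191
t 3.77 p [0.4875 0.091  0.0624] F [ 3.   0.  -5.2] w 0.191
turn [-0.003  0.    -0.   ]
shift cm [-0.82 -0.01  0.24]
```

```bash
python3 -m crank '[{"tx":-0.5,"ty":0,"tz":0,"ax":0,"ay":0,"az":0},{"tx":-0.8,"ty":0,"tz":0,"ax":0,"ay":0,"az":0},{"tx":-1.1,"ty":0,"tz":0,"ax":0,"ay":0,"az":0},{"tx":-1.1,"ty":0,"tz":0,"ax":0,"ay":0,"az":0}]' ;  python3 - <<'E'
from h import *
to([.5593-.08,.091,.06])
E
```

```text
time_s: 4.28
position: [0.4834, 0.0908, 0.0629]
orientation: [1.0, 0.007, 0.008, -0.002]
wrist_force: [31.6, 3.2, -34.5]
width: 0.189
t 4.28 p [0.4834 0.0908 0.0629] F [ 31.6   3.2 -34.5] w 0.189
turn [-0.004 -0.016 -0.002]
shift cm [-0.41 -0.02  0.28]
```

The left support is at its stop: 32 N along x, at x=0.483 against the expected 0.4826. I'll hold the measured pose, then open.

```bash
python3 -m crank '[{"tx":0,"ty":0,"tz":0,"ax":0,"ay":0,"az":0},{"tx":0,"ty":0,"tz":0,"ax":0,"ay":0,"az":0},{"tx":0,"ty":0,"tz":0,"ax":0,"ay":0,"az":0},{"tx":0,"ty":0,"tz":0,"ax":0,"ay":0,"az":0}]' 0;  python3 - <<'E'
from h import *
to([.4834,.091,.13],[.5452,-.0792,.13])
E
```

```text
time_s: 4.78
position: [0.4832, 0.0909, 0.063]
orientation: [1.0, 0.007, 0.008, -0.002]
wrist_force: [0.0, -0.5, -0.8]
width: 0.993
t 4.78 p [0.4832 0.0909 0.063 ] F [ 0.  -0.5 -0.8] w 0.993
turn [-0.004 -0.016 -0.002]
shift cm [ 0.13 -0.04 -6.69]
shift cm [ 6.06 17.07 -6.66]
```

```bash
python3 -m crank '[{"tx":0,"ty":0,"tz":-3,"ax":0,"ay":0,"az":0},{"tx":0,"ty":0,"tz":-8,"ax":0,"ay":-0.016,"az":0},{"tx":0.5,"ty":3,"tz":-8,"ax":0,"ay":-0.016,"az":0},{"tx":3,"ty":9,"tz":-8,"ax":0,"ay":-0.016,"az":0},{"tx":6,"ty":15,"tz":-8,"ax":0,"ay":-0.016,"az":0}]' 0;  python3 - <<'E'
from h import *
to([.5452,-.0792,.13],[.5452,-.0792,.06])
E
```

```text
time_s: 5.4
position: [0.5413, -0.0534, 0.144]
orientation: [1.0, 0.008, 0.0, -0.002]
wrist_force: [1.4, 0.2, 0.1]
width: 0.998
t 5.4 p [ 0.5413 -0.0534  0.144 ] F [1.4 0.2 0.1] w 0.998
turn [-0.003 -0.    -0.   ]
shift cm [0.35 2.59 1.39]
shift cm [0.35 2.61 8.39]
```

```bash
python3 -m crank '[{"tx":0.4,"ty":2.6,"tz":0.5,"ax":0,"ay":0,"az":0},{"tx":0.4,"ty":2.6,"tz":1,"ax":0,"ay":0,"az":0},{"tx":0.4,"ty":2.6,"tz":1.5,"ax":0,"ay":0,"az":0},{"tx":0.4,"ty":2.6,"tz":5,"ax":0,"ay":0,"az":0},{"tx":0.4,"ty":2.6,"tz":8.4,"ax":0,"ay":0,"az":0}]' 0;  python3 - <<'E'
from h import *
to([.5452,-.0792,.06])
E
```

```text
time_s: 6.02
position: [0.5455, -0.0774, 0.0593]
orientation: [1.0, 0.009, 0.001, -0.002]
wrist_force: [-0.9, -0.2, 0.6]
width: 0.997
t 6.03 p [ 0.5455 -0.0774  0.0593] F [-0.9 -0.2  0.6] w 0.997
turn [-0.003 -0.001  0.001]
shift cm [-0.04  0.18 -0.07]
```

```bash
python3 -m crank '[{"tx":0,"ty":0,"tz":0,"ax":0,"ay":0,"az":0},{"tx":0,"ty":0,"tz":0,"ax":0,"ay":0,"az":0},{"tx":0,"ty":0,"tz":0,"ax":0,"ay":0,"az":0},{"tx":0,"ty":0,"tz":0,"ax":0,"ay":0,"az":0},{"tx":0,"ty":0,"tz":0,"ax":0,"ay":0,"az":0}]' 255 60;  python3 - <<'E'
from h import *
to(cab(-.182,-.085,.06))
E
```

```text
time_s: 6.65
position: [0.5465, -0.0778, 0.0609]
orientation: [1.0, 0.009, 0.002, -0.001]
wrist_force: [-1.2, 0.2, 6.2]
width: 0.196
t 6.65 p [ 0.5465 -0.0778  0.0609] F [-1.2  0.2  6.2] w 0.196
turn [-0.003 -0.003  0.001]
shift cm [-6.11  0.13  0.07]
```

```bash
python3 -m crank '[{"tx":-1,"ty":0,"tz":0,"ax":0,"ay":0,"az":0},{"tx":-2.5,"ty":0,"tz":0,"ax":0,"ay":0,"az":0},{"tx":-4,"ty":0,"tz":0,"ax":0,"ay":0,"az":0},{"tx":-5.2,"ty":0,"tz":0,"ax":0,"ay":0,"az":0},{"tx":-5.6,"ty":0,"tz":0,"ax":0,"ay":0,"az":0}]';  python3 - <<'E'
from h import *
to(cab(-.182,-.085,.06))
E
```

```text
time_s: 7.28
position: [0.4902, -0.0789, 0.061]
orientation: [1.0, 0.009, 0.002, -0.001]
wrist_force: [1.7, 0.2, -1.0]
width: 0.192
t 7.28 p [ 0.4902 -0.0789  0.061 ] F [ 1.7  0.2 -1. ] w 0.192
turn [-0.002 -0.004  0.001]
shift cm [-0.47  0.12  0.1 ]
```

```bash
python3 -m crank '[{"tx":-0.4,"ty":0,"tz":0,"ax":0,"ay":0,"az":0},{"tx":-0.8,"ty":0,"tz":0,"ax":0,"ay":0,"az":0},{"tx":-1.1,"ty":0,"tz":0,"ax":0,"ay":0,"az":0},{"tx":-1.1,"ty":0,"tz":0,"ax":0,"ay":0,"az":0}]';  python3 - <<'E'
from h import *
to(cab(-.182,-.085,.06))
E
```

```text
time_s: 7.78
position: [0.4877, -0.0792, 0.0617]
orientation: [1.0, 0.007, 0.012, -0.001]
wrist_force: [41.3, 6.4, -35.3]
width: 0.189
t 7.78 p [ 0.4877 -0.0792  0.0617] F [ 41.3   6.4 -35.3] w 0.189
turn [-0.001 -0.024 -0.002]
shift cm [-0.23  0.09  0.17]
```

The right support has also stopped hard, with 41 N along x. I'll release and rise.

```bash
python3 -m crank '[{"tx":0,"ty":0,"tz":0,"ax":0,"ay":0,"az":0},{"tx":0,"ty":0,"tz":0,"ax":0,"ay":0,"az":0},{"tx":0,"ty":0,"tz":0,"ax":0,"ay":0,"az":0},{"tx":0,"ty":0,"tz":-2,"ax":0,"ay":0,"az":0},{"tx":0,"ty":0,"tz":-8,"ax":0,"ay":-0.024,"az":0}]' 0;python3 -m crank '[{"tx":0,"ty":-2,"tz":-5,"ax":0,"ay":0,"az":0},{"tx":0,"ty":-7,"tz":-10,"ax":0,"ay":0,"az":0},{"tx":-4,"ty":-8,"tz":-12,"ax":0,"ay":0,"az":0},{"tx":-4,"ty":-8,"tz":-12,"ax":0,"ay":0,"az":0}]' 255;  python3 - <<'E'
from h import *
c=vision.capture("top"); cv2.imwrite("pics/top3.png",c["img"][:,:,::-1])
to(cab(0.005,0,.20),cab(0.005,0,.121))
for k in(.085,-.085): print(np.round(proj(c,cab(-.182,k,.085)),1), np.round(proj(c,cab(-.178,k,.085)),1))
im=c["img"][130:270,190:400,::-1]; cv2.imwrite("pics/top3.png",cv2.resize(im,None,fx=3.8,fy=3.8,interpolation=cv2.INTER_CUBIC))
E
```

```text
time_s: 8.4
position: [0.4823, -0.0784, 0.1395]
orientation: [1.0, 0.007, -0.004, -0.002]
wrist_force: [1.2, 0.0, 1.2]
width: 1.001
time_s: 8.9
position: [0.4416, 0.0013, 0.2627]
orientation: [1.0, 0.008, -0.002, -0.001]
wrist_force: [0.2, 0.2, -0.1]
width: 0.144
t 8.95 p [0.442  0.0007 0.2613] F [ 0.4 -0.7 -1.1] w 0.057
turn [-0.003  0.006 -0.002]
shift cm [22.95 -0.36  5.99]
shift cm [23.   -0.33 13.89]
[[245.  249.7]] [[245.1 247.8]]
[[329.5 251.8]] [[329.5 249.8]]
```

View pics/top3.png

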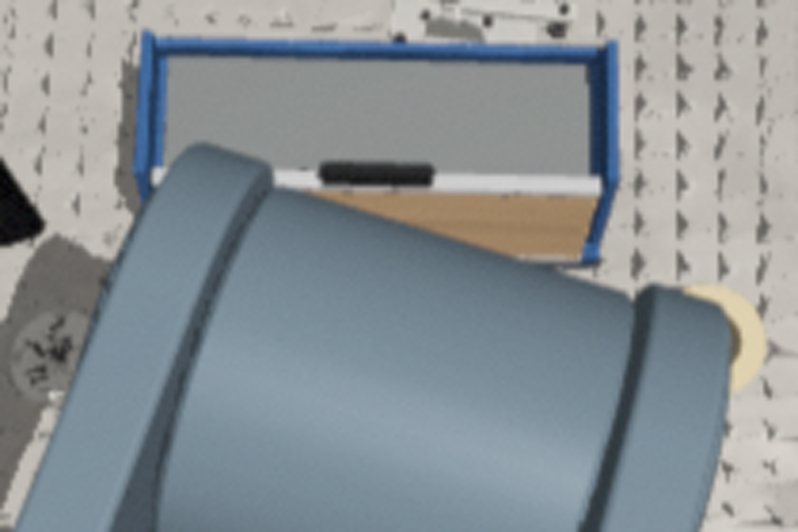

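In the top view the arm hides the posts, and the flap is still up. I'll check the posts with the scene and wrist cameras.

```bash
python3 - <<'E'
from h import *
c=vision.capture("scene"); im=c["img"][:,:,::-1].copy()
for k in(.085,-.085):
    for z in (.032,.085):
        p=proj(c,cab(-.182,k,z))[0]; cv2.drawMarker(im,tuple(int(round(v)) for v in p),(0,255,0),0,7,1)
cv2.imwrite("pics/s3.png",cv2.resize(im[140:300,180:380],None,fx=3.7,fy=3.7))
s=bot.observe(); c=vision.capture("wrist"); im=c["img"][:,:,::-1].copy()
W=np.eye(4);W[:3,:3]=Ro.from_quat(s["orientation"]).as_matrix();W[:3,3]=s["position"]; Ci=np.linalg.inv(W@np.array(c["mount"]))
cc=dict(R=Ci[:3,:3],t=Ci[:3,3],mtx=c["mtx"])
for k in(.085,-.085):
    for z in (.032,.085):
        p=proj(cc,cab(-.182,k,z))[0]; cv2.drawMarker(im,tuple(int(round(v)) for v in p),(0,255,0),0,7,1)
cv2.imwrite("pics/w3.png",im)
E
```

```text
(no output)
```

View pics/s3.png

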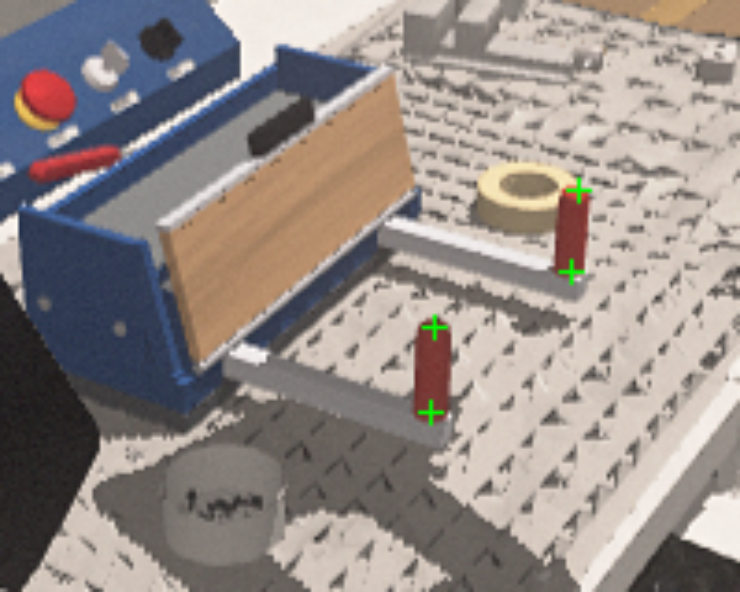

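View pics/w3.png

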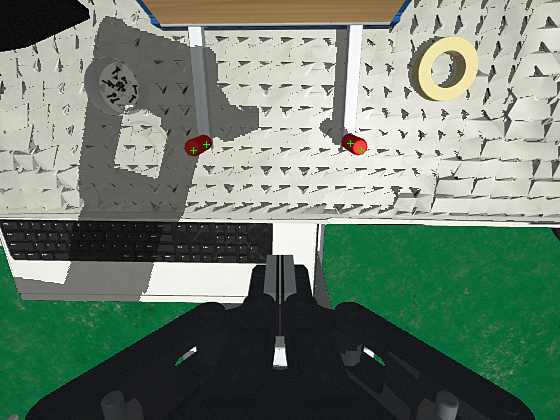

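Both posts sit on the "fully out" markers in both views, to within about 2 mm. Next I'll insert the closed fingers behind the flap's tab.

```bash
python3 -m crank '[{"tx":6,"ty":-0.1,"tz":1.5,"ax":0,"ay":0.006,"az":0},{"tx":12,"ty":-0.2,"tz":3,"ax":0,"ay":0.006,"az":0},{"tx":18,"ty":-0.3,"tz":4.5,"ax":0,"ay":0.006,"az":0},{"tx":23,"ty":-0.3,"tz":6,"ax":0,"ay":0.006,"az":0},{"tx":23,"ty":-0.3,"tz":6,"ax":0,"ay":0.006,"az":0}]' 255;  python3 - <<'E'
from h import *
to(cab(0.005,0,.118))
E
```

```text
time_s: 9.68
position: [0.6718, 0.0057, 0.1901]
orientation: [1.0, 0.006, -0.006, -0.003]
wrist_force: [-0.6, 0.3, 0.9]
width: -0.002
t 9.68 p [0.6718 0.0057 0.1901] F [-0.6  0.3  0.9] w -0.002
turn [-0.006  0.012 -0.004]
shift cm [ 0.02 -0.18  7.21]
```

```bash
python3 -m crank '[{"tx":0,"ty":-0.2,"tz":3.5,"ax":0,"ay":0.01,"az":0},{"tx":0,"ty":-0.2,"tz":7.2,"ax":0,"ay":0.01,"az":0},{"tx":0,"ty":-0.2,"tz":7.2,"ax":0,"ay":0.01,"az":0}]' 255;  python3 - <<'E'
from h import *
to(cab(-0.02,0,.118),cab(-.085,0,.118),cab(-.109,0,.101),cab(-.134,0,.081),cab(-.134,0,.051))
c=vision.capture("scene");cv2.imwrite("pics/s4.png",c["img"][120:300,150:400,::-1])
E
```

```text
time_s: 10.05
position: [0.6674, 0.008, 0.1136]
orientation: [1.0, 0.006, -0.006, -0.004]
wrist_force: [-1.5, 0.4, 0.5]
width: -0.004
t 10.05 p [0.6674 0.008  0.1136] F [-1.5  0.4  0.5] w -0.004
turn [-0.007  0.011 -0.005]
shift cm [-2.13  0.02 -0.41]
shift cm [-8.63  0.06 -0.34]
shift cm [-11.01   0.08   1.39]
shift cm [-13.49   0.1    3.42]
shift cm [-13.46   0.13   6.42]
```

View pics/s4.png

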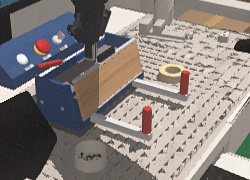

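The fingers are in the tray behind the tab and nothing is in contact. I'll push forward.

```bash
python3 -m crank '[{"tx":-1.5,"ty":0,"tz":-0.4,"ax":0,"ay":0.01,"az":0},{"tx":-3,"ty":0,"tz":-0.4,"ax":0,"ay":0.01,"az":0},{"tx":-4.5,"ty":0,"tz":-0.4,"ax":0,"ay":0.01,"az":0},{"tx":-6,"ty":0,"tz":-0.4,"ax":0,"ay":0.01,"az":0},{"tx":-7.5,"ty":0,"tz":-0.4,"ax":0,"ay":0.01,"az":0}]' 255;  python3 - <<'E'
from h import *
to(cab(-.085,0,.118),cab(-.109,0,.101),cab(-.134,0,.081),cab(-.134,0,.051))
c=vision.capture("scene");cv2.imwrite("pics/s5.png",cv2.resize(c["img"][120:300,150:400,::-1],None,fx=2.5,fy=2.5))
E
```

```text
time_s: 10.72
position: [0.596, 0.0062, 0.1243]
orientation: [1.0, 0.006, 0.005, -0.003]
wrist_force: [1.0, 0.7, 0.3]
width: -0.005
t 10.72 p [0.596  0.0062 0.1243] F [1.  0.7 0.3] w -0.005
turn [-0.005 -0.009 -0.005]
shift cm [-1.49 -0.03  0.62]
shift cm [-3.91 -0.01  2.3 ]
shift cm [-6.43  0.01  4.27]
shift cm [-6.45  0.03  7.27]
```

View pics/s5.png

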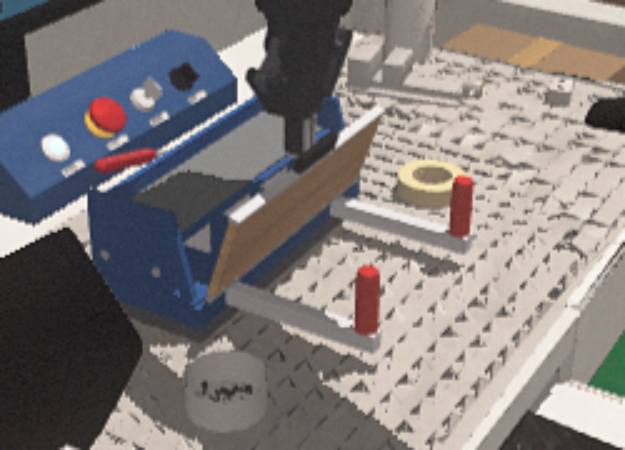

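The flap is following the fingers forward. I'll continue along the arc.

```bash
python3 -m crank '[{"tx":-1.5,"ty":0,"tz":0.7,"ax":0,"ay":-0.009,"az":0},{"tx":-3,"ty":0,"tz":1.6,"ax":0,"ay":-0.009,"az":0},{"tx":-4.5,"ty":0,"tz":2.7,"ax":0,"ay":-0.009,"az":0},{"tx":-5.5,"ty":0,"tz":3.6,"ax":0,"ay":-0.009,"az":0},{"tx":-6.4,"ty":0,"tz":4.3,"ax":0,"ay":-0.009,"az":0}]' 255;  python3 - <<'E'
from h import *
to(cab(-.134,0,.061),cab(-.134,0,.051))
c=vision.capture("scene");cv2.imwrite("pics/s6.png",cv2.resize(c["img"][120:300,150:400,::-1],None,fx=2.5,fy=2.5))
E
```

```text
time_s: 11.4
position: [0.531, 0.0057, 0.0812]
orientation: [1.0, 0.006, -0.0, -0.002]
wrist_force: [0.8, -0.2, 1.2]
width: 0.002
t 11.4 p [0.531  0.0057 0.0812] F [ 0.8 -0.2  1.2] w 0.002
turn [-0.005  0.    -0.005]
shift cm [0.11 0.02 2.02]
shift cm [0.11 0.02 3.02]
```

View pics/s6.png

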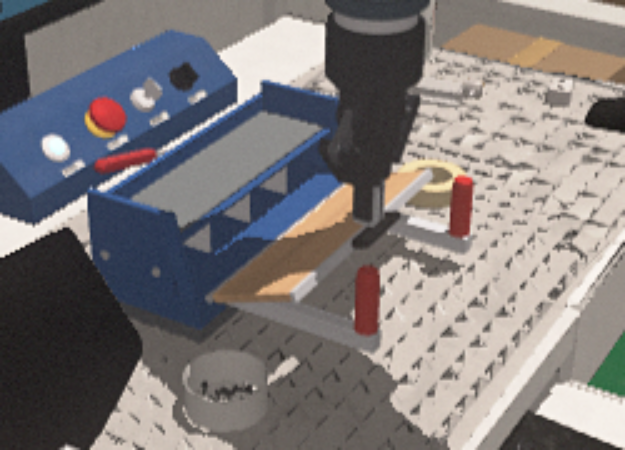

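The flap is most of the way down. I'll press straight down with the fingertips on its face.

```bash
python3 -m crank '[{"tx":0.1,"ty":0,"tz":0.7,"ax":0,"ay":0,"az":0},{"tx":0.1,"ty":0,"tz":1.4,"ax":0,"ay":0,"az":0},{"tx":0.1,"ty":0,"tz":2.1,"ax":0,"ay":0,"az":0},{"tx":0.1,"ty":0,"tz":2.6,"ax":0,"ay":0,"az":0},{"tx":0.1,"ty":0,"tz":2.9,"ax":0,"ay":0,"az":0}]' 255;  python3 - <<'E'
from h import *
to(cab(-.134,0,.061),cab(-.134,0,.051))
E
```

```text
time_s: 12.08
position: [0.5298, 0.0062, 0.0508]
orientation: [1.0, 0.006, -0.002, -0.003]
wrist_force: [-10.3, 1.6, 27.8]
width: 0.004
t 12.07 p [0.5298 0.0062 0.0508] F [-10.3   1.6  27.8] w 0.004
turn [-0.006  0.005 -0.005]
shift cm [ 0.23  0.06 -1.02]
shift cm [ 0.23  0.06 -0.02]
```

Firm contact at tip height 0.040 m, which is the level height, with 28 N. I'll retreat up and back clear and then verify.

```bash
python3 -m crank '[{"tx":0,"ty":0,"tz":-1,"ax":0,"ay":0,"az":0},{"tx":0,"ty":0,"tz":-5,"ax":0,"ay":0,"az":0},{"tx":0,"ty":0,"tz":-10,"ax":0,"ay":0,"az":0},{"tx":-2,"ty":5,"tz":-16,"ax":0,"ay":0,"az":0},{"tx":-5,"ty":10,"tz":-20,"ax":0,"ay":0,"az":0}]';python3 -m crank '[{"tx":-4,"ty":5,"tz":0,"ax":0,"ay":0,"az":0},{"tx":-8,"ty":10,"tz":0,"ax":0,"ay":0,"az":0},{"tx":-12,"ty":15,"tz":0,"ax":0,"ay":0,"az":0},{"tx":-14,"ty":20,"tz":0,"ax":0,"ay":0,"az":0},{"tx":-14,"ty":25,"tz":0,"ax":0,"ay":0,"az":0}]';  python3 - <<'E'
from h import *
c=vision.capture("scene"); im=c["img"][:,:,::-1].copy()
d=vision.capture("top"); jm=d["img"][:,:,::-1].copy()
for A,I in((c,im),(d,jm)):
  for P in [cab(*flap(1.82,.082,k,.004)) for k in(.118,-.118)]+[cab(*flap(1.82,.098,k,.004)) for k in(.03,-.03)]+[cab(-.182,k,.085) for k in(.085,-.085)]:
    p=proj(A,P)[0]; cv2.drawMarker(I,tuple(int(round(v)) for v in p),(0,255,0),0,5,1)
cv2.imwrite("pics/s7.png",cv2.resize(im[140:300,180:380],None,fx=3.7,fy=3.7))
cv2.imwrite("pics/t7.png",cv2.resize(jm[130:270,190:400],None,fx=3.8,fy=3.8))
print(ray(d,(204,222.6),.029)); to()
E
```

```text
time_s: 12.7
position: [0.4921, -0.078, 0.2376]
orientation: [1.0, 0.007, -0.001, -0.002]
wrist_force: [0.4, -0.4, -0.4]
width: -0.003
time_s: 13.32
position: [0.3542, -0.3319, 0.2376]
orientation: [1.0, 0.006, -0.0, -0.001]
wrist_force: [0.6, -0.3, -0.4]
width: 0.003
[0.54357758 0.18813253 0.029     ]
t 13.43 p [ 0.3548 -0.3345  0.2374] F [-0.2 -0.3  0.2] w -0.003
turn [-0.002  0.001 -0.007]
```

View pics/s7.png

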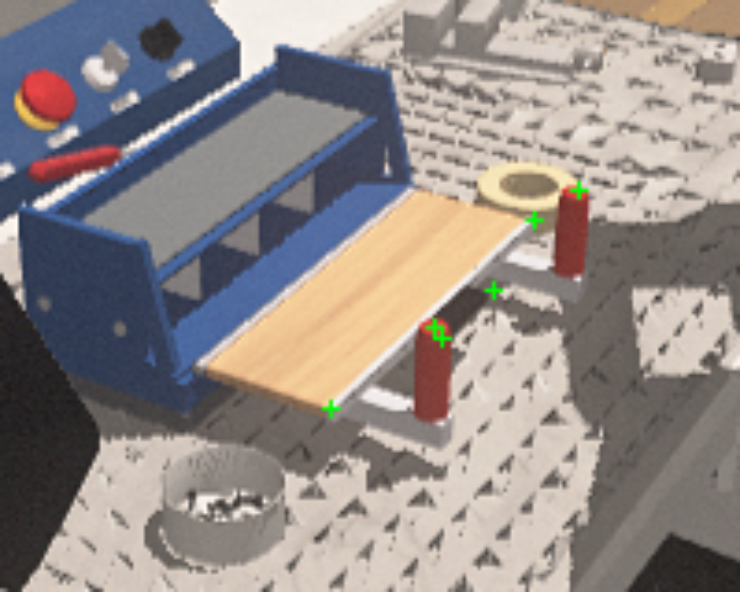

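View pics/t7.png

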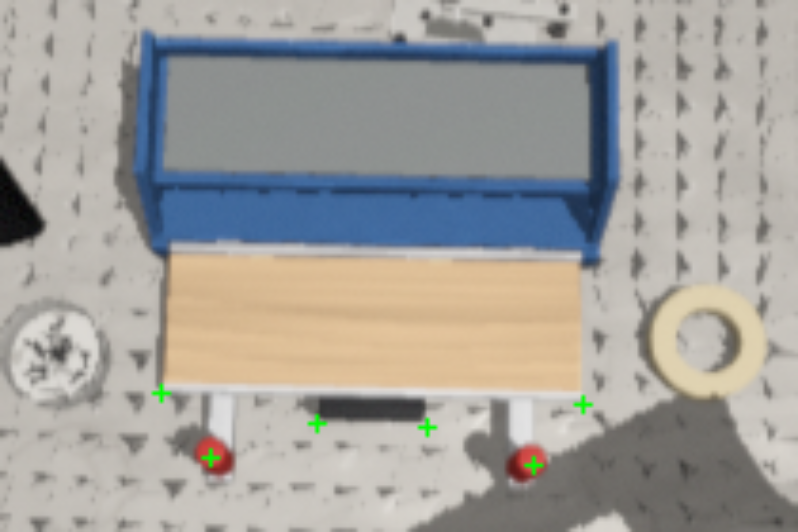

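The scene view shows the flap resting on both supports, with its corners on the predicted "level" markers. In the top view the flap edge lies about 2 px short of the markers. I'll triangulate it before handing in.

```bash
python3 - <<'E'
from h import *
c=vision.capture("scene")["img"][:,:,::-1]; d=vision.capture("top")["img"][:,:,::-1]
Z=lambda im,x,y,w,h,f:cv2.resize(im[y:y+h,x:x+w],None,fx=f,fy=f,interpolation=cv2.INTER_CUBIC)
a=Z(c,225,185,120,75,6.5); b=Z(d,225,185,120,75,6.5)
cv2.imwrite("pics/s8.png",a); cv2.imwrite("pics/t8.png",b)
E
```

```text
(no output)
```

View pics/s8.png

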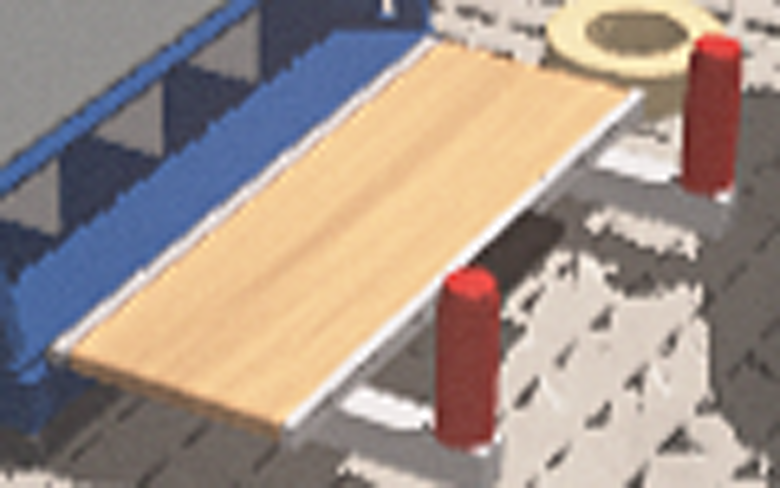

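View pics/t8.png

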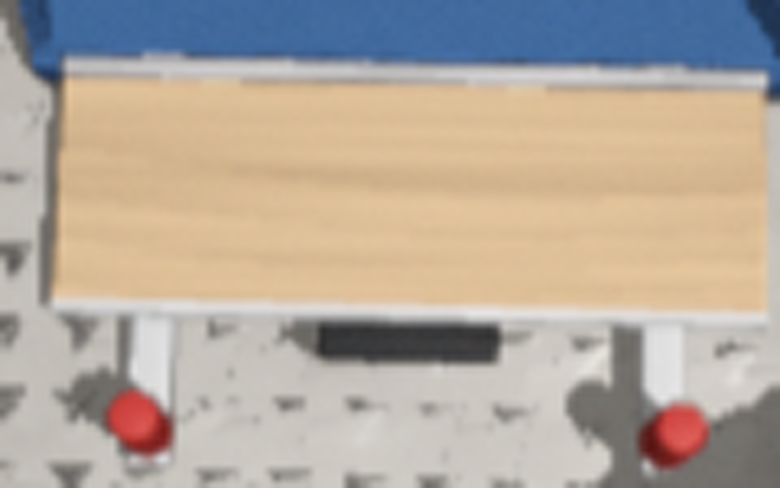

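```bash
python3 - <<'E'
from h import *
from scipy.optimize import least_squares
C={n:vision.capture(n) for n in("scene","top")}
q=lambda u,v:np.array((225+(u+.5)/6.5-.5,185+(v+.5)/6.5-.5))
T={'L':(q(290,425),q(50,308)),'R':(q(643,95),q(769,321)),'tabR':(q(565,215),q(497,358)),
'hL':(q(70,352),q(62,72)),'hR':(q(436,41),q(768,85)),'postL':(q(470,285),q(138,415)),'postR':(q(715,47),q(682,428))}
w=np.array([[np.cos(Y),np.sin(Y)],[-np.sin(Y),np.cos(Y)]])
for k,(a,b) in T.items():
    f=lambda X:np.concatenate([proj(C['scene'],X)[0]-a,proj(C['top'],X)[0]-b])
    r=least_squares(f,[.55,0,.05]); X=r.x; print(k,"cab frame",np.round(w@(X[:2]-[.6661,.0078]),4),round(X[2],4),np.round(r.fun,1))
print(bot.observe()["time_s"])
E
```

```text
L cab frame [-0.1409  0.118 ] 0.0402 [-0.3 -0.1  0.1  0.4]
R cab frame [-0.1393 -0.1187] 0.0385 [-0.5 -0.1  0.2  0.4]
tabR cab frame [-0.1543 -0.0294] 0.0403 [-0.6 -0.1  0.2  0.6]
hL cab frame [-0.0623  0.1175] 0.0387 [-0.9 -0.3  0.4  1. ]
hR cab frame [-0.0586 -0.1187] 0.0371 [-0.2 -0.   0.1  0.1]
postL cab frame [-0.1797  0.0834] 0.082 [-0.4 -0.1  0.1  0.4]
postR cab frame [-0.1794 -0.0853] 0.0832 [-0.2 -0.   0.1  0.2]
13.625
```

Triangulation shows the flap edge level: z = 38.5–40 mm against 40 mm nominal. Both posts are at full travel to within calibration, and both hard stops were felt. The tape and tin haven't moved and the arm is clear, so I'm handing in.

```bash
python3 -c "
from h import *
order.finish_job()"
```

```text
the job is handed in; nothing more can be done
```

The writing shelf is set up and the job is handed in, after about 13.6 s of the 58 s allowed. I gripped each red post and pulled its support out until it hit the hard stop, at about 32 N (left) and 41 N (right), with the flap still up. Then I pushed the flap forward from behind its tab and pressed it down onto both supports, with 28 N at tip height 40 mm.

**Flap:** triangulation from the scene and top cameras puts the flap's outer edge at z = 38.5–40 mm, against 40 mm for level.

**Supports:** the posts measured x ≈ -0.180 m in the cabinet's frame, against -0.182 m for fully out. Both are off by the same 2 mm, about the camera calibration error, and both stops were felt, so I take them as fully out.

**One disagreement:** in the top view the flap edge first looked about 2 px short of the level prediction. The two-camera triangulation settled it as level.

**Bystanders and arm:** the tape roll and tin look unmoved in the images. The arm was well clear, touching nothing, at hand-in.

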